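# Pump up the bench hand pump until its indicator pin is out

### The arm

A 6-joint arm with a two-finger parallel gripper is mounted at the origin on a cart in front of the work surface, level with it; the furniture and walls round the work are solid. World frame = base frame: x ahead of the robot, y to its left, z up, the work surface at z = 0. Lengths are in m, angles in rad, forces in N, time in s.
With the tool pointing down it reaches from about 0.225 to 0.875 m from the base axis. Payload 3.4 kg.
Tool frame: the origin (TCP) lies on the front face of the gripper's body, between the roots of the fingers; the fingertips stand ctrl.nose_length ahead of it and the grasp point (between the pads) lies 54 mm ahead of it (ctrl.nose_length is the distance from the TCP to the fingertips, in m); z points along the fingers, y is the line along which they close (so a half turn about z gives the same grasp; the last joint's range is limited). The gripper opens to 85 mm and grips with 20 to 120 N. Pads are 22 mm wide; open, the fingers measure 114 mm over their backs; the gripper's body (76 mm by 85 mm) begins 54 mm behind the grasp point. The pads swing forward as they close: fully open they stand 13 mm farther back than shut.
Start: joints at [-1.303, 0.276, 1.505, -0, 1.361, -0.121], TCP at [0.218, -0.532, 0.304] pointing down, gripper open.
Joint ranges: [-2.89, 2.89], [-0.75, 2.08], [0.22, 2.7], [-1.18, 4.32], [0.11, 2.71], [-2.7, 2.7]. Speed limits (rad/s): [2.57, 2.57, 3.14, 3.14, 3.14, 3.14].

### API

Orientations are given as a rotation vector (axis times angle).
In Python, from workcell import ctrl, eyes, finder gives the robot as it stands. The module is installed in compiled form; this text tells all that it offers.
- The arm moves only by the tool drive_tool, never from a script. Its argument "increments" is a list of rows, each a list of 3 entries, a list of its own where there are three numbers: the shift along the tool's x, y, z normalised to -1 to 1, where 1 is 30 mm, then the turn about the tool's z normalised to -1 to 1, where 1 is 45 degrees, then the gripper's target within -1 to 1 (fully open at 1, half-way at 0, shut at -1). A call has 1 to 20 rows; each row shifts and turns the commanded pose from where the row before left it, along the tool's axes as they then stand; what a row does not reach is not made up. A row lasts 1/10 s, in which the tool goes at most 50 mm and 8.59 degrees, less where a joint would pass 70% of its speed; a pose out of reach is approached as far as the arm can. A call with a number of a shift or a turn outside -1 to 1 is refused whole. A call with a gripper value outside its range is refused whole. The fingers move at their own pace and stop on an object; "force" is the grip in N (left out, the last holds). Time passes only in rows, so rows that do not move let the fingers close. It gives the time, the measured TCP pose, the force, the opening and the grip force at its end, in the units of the state.
- ctrl.get_obs(): the state, without advancing time (a new reading comes with each control period).
- eyes.capture(name): name is "scene" or "top"; returns a dict with "pixels" (420x560x3 uint8, red, green, blue), "fovy" (degrees; the focal length in pixels is half the picture's height over the tangent of half this angle, whatever the lens; pixels are square), "cx", "cy" (the principal point, pixels), "R" (3x3) and "t" (3): a world point X has camera coordinates R X + t. Camera axes: x right, y down, z forward; pixel columns grow to the right and rows downward; lengths in m; the calibration is good to about 2 mm. A picture is of the moment at which its call begins. There is no depth.
- ctrl.sign_off(): hands the job in; it is judged then, once.
Trained networks look in the newest picture that a camera, given by its name, has taken for a name from the list of things; names that differ only in an ending like _2 or _b are one class to them, and where a whole thing is asked for, a point or a joint stands for the part that bears it (a point fixed in the world has none). Each returns a list of dicts, best first, with "score" (0 to 1); they miss things now and then, are a little off and sometimes report something else, mostly with a low value. They report only what shows in the picture. A call takes as long as a camera call.
- finder.boxes_of(camera, query): "box" ([left, top, width, height] in pixels, round what is visible of it).
- finder.place_of(camera, query): "location" ([column, row] in pixels: a listed point, or the origin of a listed thing).
The state is a dict: "time": time; "joints": joint angles; "joint_velocities": joint speeds; "joint_efforts": joint torques, N m; "eef_pos": TCP position; "tcp_rot": TCP orientation; "force": force on the tool from outside, world axes, zero at the start; "torque": the same for the moment, N m; "grip_width": finger opening in m; "grip_force": force on a finger pad.
Only numpy, scipy, OpenCV 4.12 (cv2) and the standard library are available. Lean on these libraries where they do the work, as an engineer would, in place of code of your own. Each camera call takes 0.05 s, during which the arm holds its last target. There are 200 camera calls.

### The job

Bring the hand pump on the bench up to pressure: push its vent lever sideways across to the closed stop, then pump the round plunger head up and down until the indicator pin stands fully out of its collar, and let the plunger come all the way back up. Only push and press with the fingers; never touch the indicator pin itself, and leave the beaker and the reagent bottle beside the pump where they stand.

Things in the scene. Friction and masses are not known exactly. Their poses are not given: they have to be found in the camera images.
- pump: hand pump fixed to the bench, base plate 130 x 220 x 12 mm. Origin: centre of the plate's underside; x to its back (away from the robot at yaw 0), y to its left, z up. On it at x 12 mm: pump barrel with plunger (52 mm wide, y 60, 100 mm high), brass collar of the indicator pin (24 to 32 mm wide, y -8, 60 mm high), vent valve with lever (30 mm wide, y -70, 46 mm high). Hose barb at the back.
- plunger_top (a point): centre of the top of the plunger's round grey head (54 mm wide, nearly flat, 135 mm above the bench when up). Moves with the plunger. Nothing else of the pump is as high.
- plunger (a joint): how far the plunger is pressed down (m): 0 up, 0.022 bottom stop. A spring returns it; about 5 N to start, 15 N at the bottom. With the vent closed each downward stroke lifts the indicator pin by about 0.3 of the stroke (some 6 mm for a full one, less if jabbed fast); the pin stays while the plunger comes up. 3 to 4 full strokes are needed.
- pin_out (a joint): how far the indicator pin stands out (m): 0 in, 0.020 fully out (stop). Starts at 0 to 0.004. With the vent open it cannot rise above about 0.006.
- indicator_pin: steel indicator pin, 9 mm thick with a 14 mm button, which rises straight up out of the brass collar. Origin: on its axis, level with the collar's top (60 mm above the bench) when in. When it is fully out a dark ring round its stem shows just above the collar.
- pin_tip (a point): centre of the top of the indicator pin's button: 66 mm above the bench when in, 86 mm when fully out
- vent_lever (a joint): angle of the vent lever (rad): 0 open stop, 1.3 closed stop; starts at 0. Vertical axis: at 0 the arm points to the pump's front (-x) turned 0.65 rad to its right (-y), at 1.3 as far to its left (+y); the post travels 60 mm to the pump's left. It stays where it is left; 1 to 2 N at the post moves it.
- vent_pivot (a point): the vent lever's axis, level with the underside of its arm, 46 mm above the bench
- vent_post_top (a point): centre of the top of the upright steel post (12 mm thick, standing from 46 to 90 mm above the bench) on the end of the vent lever's arm, 50 mm from the lever's axis. Moves with the lever. The post is what to push. The arm is 12 mm wide, 46 to 54 mm above the bench.
- beaker: clear glass beaker, 72 mm wide, 92 mm high, 0.11 kg, standing loose beside the pump. Origin: centre of its underside.
- reagent_bottle: amber reagent bottle with a blue cap, 54 mm wide, 105 mm high, 0.14 kg, standing loose beside the pump. Origin: centre of its underside.

How it is judged:
By the outcome, as a careful person would: the job done as asked, in the order asked, and still so for the second after the job is handed in, with the robot touching nothing.
It also fails if it takes over 48 s, if anything falls off the work surface, if the arm or the gripper's body presses on something with over 40 N, if the wrist force passes 120 N, or if a joint passes its speed limit or range.

## Working session

There is one attempt and no reset: what is moved stays moved. The work goes in short steps, Python scripts to look and compute and a tool call to move; the robot and the scene stay as the last step left them, time stands still between calls to the robot, and variables do not carry over. Pictures are saved under pics/ and viewed, at most 10 in all, crops included, and the job is handed in when it is done.

Besides the shell and the picture viewer there is one more tool, called after ">>>" by a JSON object that holds its "fn" and its "kwargs". drive_tool: Moves the arm, as the interface text tells. Its arguments: {"type":"object","properties":{"increments":{"type":"array","items":{"type":"array"}},"force":{"type":"number"}},"required":["increments"]}

```bash
mkdir -p pics; cat > h.py <<'E'
import numpy as np, cv2
from workcell import ctrl, eyes, finder
from scipy.spatial.transform import Rotation as Ro
def cap(n,save=None):
    c=eyes.capture(n)
    if save: cv2.imwrite('pics/'+save,c['pixels'][:,:,::-1])
    return c
def ray(c,uv):
    f=c['pixels'].shape[0]/2/np.tan(np.radians(c['fovy'])/2)
    R=np.array(c['R']);t=np.array(c['t'])
    d=R.T@np.array([(uv[0]-c['cx'])/f,(uv[1]-c['cy'])/f,1]);return -R.T@t,d
def atz(c,uv,z):
    o,d=ray(c,uv);return o+d*(z-o[2])/d[2]
def proj(c,X):
    f=c['pixels'].shape[0]/2/np.tan(np.radians(c['fovy'])/2)
    p=np.array(c['R'])@np.array(X)+np.array(c['t']);return p[:2]/p[2]*f+[c['cx'],c['cy']]
E
python3 - <<'E'
from h import *
np.set_printoptions(precision=4,suppress=True)
Z=dict(plunger_top=.135,vent_post_top=.09,vent_pivot=.046,pin_tip=.066,beaker=0,reagent_bottle=0,pump=0,indicator_pin=.06)
for n in ['scene','top']:
    c=cap(n,n+'0.png'); print(n,-np.array(c['R']).T@c['t'])
    for q,z in Z.items():
        for r in finder.place_of(n,q)[:2]: print(q,np.round(r['score'],2),np.round(r['location'],1),atz(c,r['location'],z))
o=ctrl.get_obs();print(o['time'],o['eef_pos'],o['tcp_rot'],Ro.from_rotvec(o['tcp_rot']).as_matrix(),ctrl.nose_length,o['grip_width'],o['force'])
E
```

```text
scene [0.1164 0.5896 0.7511]
plunger_top 0.79 [259.6 210.1] [ 0.5633 -0.0161  0.135 ]
vent_post_top 0.68 [326.6 206. ] [ 0.4741 -0.1583  0.09  ]
vent_pivot 0.73 [285.8 243.2] [ 0.5107 -0.0397  0.046 ]
vent_pivot 0.64 [301.8 214.9] [ 0.5318 -0.1447  0.046 ]
pin_tip 0.61 [285.5 219.4] [ 0.5433 -0.089   0.066 ]
beaker 0.63 [327.8 206.5] [ 0.5192 -0.26    0.    ]
beaker 0.55 [365.8 211.2] [ 0.4267 -0.2973  0.    ]
reagent_bottle 0.74 [231.3 295.2] [0.5472 0.1173 0.    ]
pump 0.86 [286.6 245.4] [ 0.5307 -0.0754 -0.    ]
indicator_pin 0.46 [284.4 223.6] [ 0.5411 -0.0809  0.06  ]
top [ 0.3583 -0.0594  1.1791]
plunger_top 0.76 [262.6 195.4] [ 0.5535 -0.0208  0.135 ]
vent_post_top 0.58 [318.3 233.7] [ 0.4674 -0.1618  0.09  ]
vent_pivot 0.91 [311.3 216.7] [ 0.5162 -0.1472  0.046 ]
pin_tip 0.37 [287.7 209.3] [ 0.5314 -0.0843  0.066 ]
beaker 0.69 [368.  250.6] [ 0.4337 -0.3051  0.    ]
beaker 0.16 [318.1 232.3] [ 0.4803 -0.1697  0.    ]
reagent_bottle 0.66 [214.1 204.1] [0.5513 0.1163 0.    ]
pump 0.75 [283.  211.8] [ 0.5344 -0.073   0.    ]
indicator_pin 0.56 [286.9 207.7] [ 0.5365 -0.0822  0.06  ]
0.9 [ 0.218  -0.5321  0.304 ] [3.0823 0.6068 0.    ] [[ 0.9254  0.3791  0.    ]
 [ 0.3791 -0.9254 -0.0002]
 [-0.      0.0002 -1.    ]] 0.0726 0.08548694071836062 [-0.2752  0.5531  0.3947]
```

View pics/top0.png

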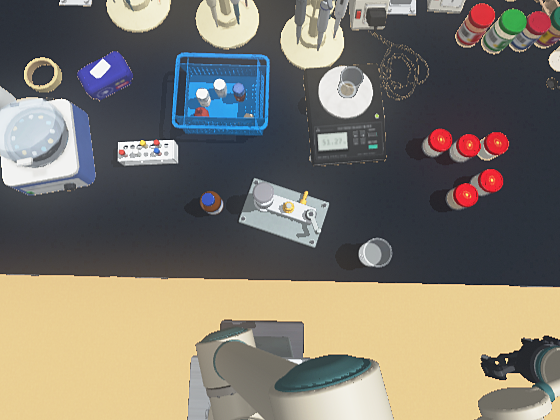

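View pics/scene0.png

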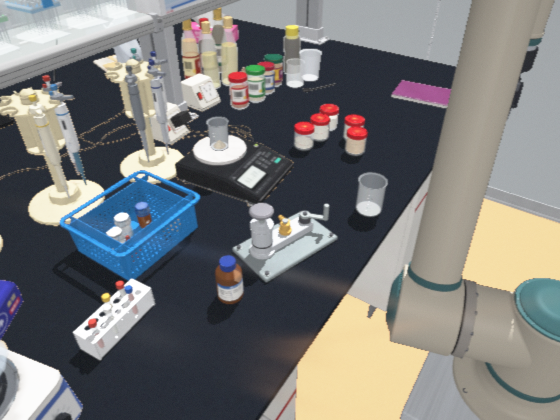

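The views agree: in the top image the plunger is at (262,195), the pin at (288,208), the vent pivot at (311,216) and the post at (318,234). The beaker stands at (375,252) and the bottle at (211,202). The pump yaw is about -0.26, and the plunger-to-pivot distance comes out at 132 mm against 130 mm expected. I'll go above the start of the push with the fingers shut.

>>> {"fn": "drive_tool", "kwargs": {"increments": [[[0, 0, 0], 0.166, -1], [[0, 0, 0], 0.166, -1], [[0, 0, 0], 0.166, -1], [[0, 0, 0], 0.166, -1], [[0, 0, 0], 0.166, -1], [[0.39, -1, 0], 0, -1], [[0.39, -1, 0], 0, -1], [[0.39, -1, 0], 0, -1], [[0.39, -1, 0], 0, -1], [[0.39, -1, 0], 0, -1], [[0.39, -1, 0], 0, -1], [[0.39, -1, 0], 0, -1], [[0.39, -1, 0], 0, -1], [[0.39, -1, 0], 0, -1], [[0.39, -1, 0], 0, -1], [[0.39, -1, 0], 0, -1], [[0.39, -1, 0], 0, -1], [[0.39, -1, 0], 0, -1], [[0, 0, 0], 0, -1]], "force": 20}}

```text
time: 2.8
eef_pos: [0.468, -0.1924, 0.304]
tcp_rot: [-3.114, 0.405, -0.002]
force: [-0.6, -0.4, -0.2]
grip_width: -0.0003
grip_force: 0.0
```

```bash
cat > look.py <<'E'
from h import *
import sys
np.set_printoptions(precision=4,suppress=True)
tag=sys.argv[1]; qs=sys.argv[2:]
Z=dict(plunger_top=.135,vent_post_top=.09,vent_pivot=.046,pin_tip=.066,beaker=0,reagent_bottle=0,pump=0,indicator_pin=.06)
for n in ['scene','top']:
    c=cap(n,n+tag+'.png')
    for q in qs:
        for r in finder.place_of(n,q)[:1]: print(n,q,np.round(r['score'],2),np.round(r['location'],1),atz(c,r['location'],Z[q]))
o=ctrl.get_obs();M=Ro.from_rotvec(o['tcp_rot']).as_matrix();print(o['time'],o['eef_pos'],M[:,0],M[:,1],M[:,2],ctrl.nose_length,o['grip_width'],o['force'])
E
python3 look.py 1 vent_post_top vent_pivot plunger_top
python3 -c "
import cv2
a=cv2.imread('pics/scene1.png')[150:300,200:400];cv2.imwrite('pics/c1.png',cv2.resize(a,None,fx=4,fy=4))"
```

```text
scene vent_post_top 0.59 [324.4 204.1] [ 0.4819 -0.1617  0.09  ]
scene vent_pivot 0.84 [302.5 214.1] [ 0.5319 -0.1482  0.046 ]
scene plunger_top 0.7 [257.9 210.2] [ 0.5662 -0.0138  0.135 ]
top vent_post_top 0.54 [316.3 230.9] [ 0.4744 -0.1567  0.09  ]
top vent_pivot 0.75 [309.7 217.8] [ 0.5132 -0.143   0.046 ]
top plunger_top 0.53 [265.2 192.3] [ 0.5613 -0.027   0.135 ]
3.2 [ 0.4658 -0.1959  0.3039] [ 0.9652 -0.2616  0.    ] [-0.2616 -0.9652  0.0003] [-0.0001 -0.0003 -1.    ] 0.0726 6.324013564453006e-05 [ 0.0784 -0.7349 -0.3071]
```

View pics/c1.png

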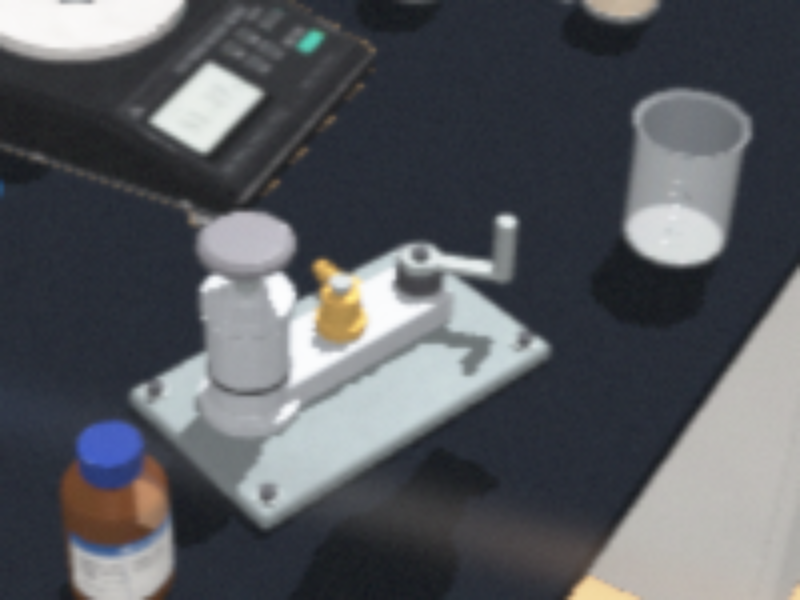

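The crop shows the lever open, the post top at about (327,205) and the pump clear of the beaker. The shut fingers are about 37 mm right of the post axis, so I'll descend beside it.

>>> {"fn": "drive_tool", "kwargs": {"increments": [[[0, 0, 0.9], 0, -1], [[0, 0, 0.9], 0, -1], [[-0.17, 0, 0.9], 0, -1], [[0, 0, 0.9], 0, -1], [[0, 0, 0.9], 0, -1], [[0, 0, 0.9], 0, -1], [[0, 0, 0.1], 0, -1], [[0, 0, 0], 0, -1]]}}

```text
time: 4.0
eef_pos: [0.4611, -0.1941, 0.1387]
tcp_rot: [-3.114, 0.413, 0.002]
force: [0.2, -0.3, 0.8]
grip_width: 0.0005
grip_force: 0.0
```

```bash
python3 look.py 2 vent_post_top
python3 -c "
import cv2,numpy as np
a=cv2.imread('pics/scene2.png')[150:290,220:400];b=cv2.imread('pics/top2.png')[150:290,220:400];cv2.imwrite('pics/c2.png',cv2.resize(np.hstack([a,b]),None,fx=2.2,fy=2.2))"
```

```text
scene vent_post_top 0.5 [330.3 206.8] [ 0.4655 -0.1604  0.09  ]
top vent_post_top 0.57 [320.1 230.8] [ 0.4749 -0.1663  0.09  ]
4.2 [ 0.4622 -0.1944  0.1403] [ 0.9655 -0.2602  0.003 ] [-0.2602 -0.9655  0.0009] [ 0.0027 -0.0017 -1.    ] 0.0726 0.000114123247155607 [-0.3707 -0.4599  0.8772]
```

View pics/c2.png

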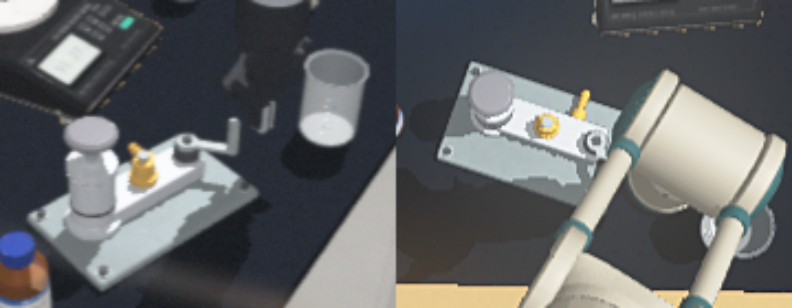

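The shut fingers stand just right of the post at the right height and clear of the beaker. I'll push left.

>>> {"fn": "drive_tool", "kwargs": {"increments": [[[0, -0.3, 0], 0, -1], [[0, -0.3, 0], 0, -1], [[0, -0.3, 0], 0, -1], [[0, -0.3, 0], 0, -1], [[0, -0.3, 0], 0, -1], [[0, -0.3, 0], 0, -1], [[0, -0.3, 0], 0, -1], [[0, 0, 0], 0, -1]]}}

```text
time: 5.0
eef_pos: [0.4788, -0.1316, 0.1391]
tcp_rot: [-3.114, 0.411, -0.003]
force: [-0.3, 0.7, 1.0]
grip_width: 0.0
grip_force: 0.0
```

```bash
python3 look.py 3 vent_post_top
```

```text
scene vent_post_top 0.76 [312.6 213.3] [ 0.4881 -0.1173  0.09  ]
top vent_post_top 0.64 [368.3 252.5] [ 0.4232 -0.2871  0.09  ]
5.2 [ 0.478  -0.1328  0.139 ] [ 0.9655 -0.2602  0.0005] [-0.2602 -0.9655 -0.0003] [ 0.0005  0.0002 -1.    ] 0.0726 0.00022366914468687057 [-0.482   0.2854 -0.3451]
```

>>> {"fn": "drive_tool", "kwargs": {"increments": [[[0, -0.15, 0], 0, -1], [[0, -0.15, 0], 0, -1], [[0, 0, 0], 0, -1]]}}

```text
time: 5.5
eef_pos: [0.4804, -0.124, 0.139]
tcp_rot: [-3.114, 0.412, -0.001]
force: [0.8, -1.1, 0.7]
grip_width: -0.0002
grip_force: 0.5
```

>>> {"fn": "drive_tool", "kwargs": {"increments": [[[0, -0.1, 0], 0, -1], [[0, -0.1, 0], 0, -1], [[0, 0, 0], 0, -1]]}}

```text
time: 5.8
eef_pos: [0.4821, -0.1195, 0.1391]
tcp_rot: [3.112, -0.41, 0.002]
force: [1.2, -7.2, 0.3]
grip_width: 0.0001
grip_force: 3.0
```

>>> {"fn": "drive_tool", "kwargs": {"increments": [[[0, -0.1, 0], 0, -1], [[0, 0, 0], 0, -1]]}}

```text
time: 6.0
eef_pos: [0.4824, -0.1188, 0.1392]
tcp_rot: [3.107, -0.406, 0.001]
force: [-2.4, -14.2, -1.1]
grip_width: 0.0003
grip_force: 7.2
```

```bash
python3 look.py 4 vent_post_top vent_pivot plunger_top
python3 -c "
import cv2,numpy as np
a=cv2.imread('pics/scene4.png')[160:280,220:370];cv2.imwrite('pics/c4.png',cv2.resize(a,None,fx=4,fy=4))"
```

```text
scene vent_post_top 0.55 [308.6 217.1] [ 0.489  -0.1006  0.09  ]
scene vent_pivot 0.76 [300.3 217.5] [ 0.5297 -0.1343  0.046 ]
scene plunger_top 0.67 [286.8 220. ] [ 0.497  -0.0205  0.135 ]
top plunger_top 0.59 [263.  191.3] [ 0.5637 -0.0215  0.135 ]
6.4 [ 0.4824 -0.1188  0.1392] [ 0.9662 -0.2576  0.0016] [-0.2576 -0.9662  0.007 ] [-0.0003 -0.0072 -1.    ] 0.0726 -3.935986093033009e-06 [ -2.5411 -14.2932  -0.4473]
```

View pics/c4.png

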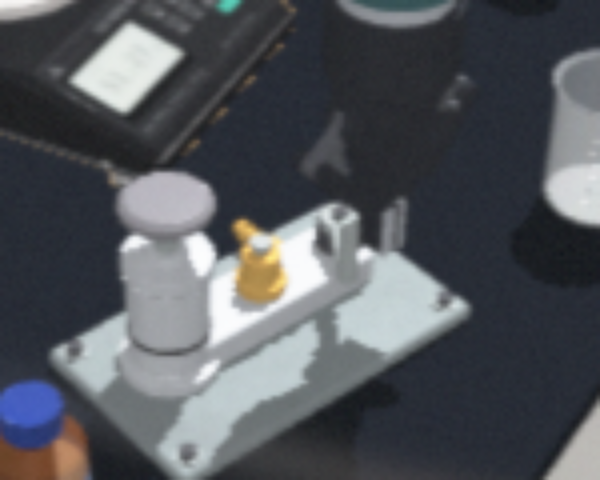

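The post is against its closed stop: it stands in front of and left of the valve, and holds against 14 N. I'll back off and rise.

>>> {"fn": "drive_tool", "kwargs": {"increments": [[[0, 0.3, 0], 0, -1], [[0, 0.5, 0], 0, -1], [[0, 0, -1], 0, -1], [[0, 0, -1], 0, -1], [[0, 0, -1], 0, -1], [[0, 0, 0], 0, -1], [[0, 0, 0], 0, -1]]}}

```text
time: 7.1
eef_pos: [0.4757, -0.138, 0.229]
tcp_rot: [-3.113, 0.412, 0.0]
force: [0.4, -0.2, -1.4]
grip_width: 0.0002
grip_force: 0.0
```

```bash
python3 look.py 5 vent_post_top vent_pivot plunger_top
```

```text
scene vent_post_top 0.59 [308.8 217.5] [ 0.4879 -0.0997  0.09  ]
scene vent_pivot 0.66 [300.6 216. ] [ 0.532  -0.1395  0.046 ]
scene plunger_top 0.62 [260.8 210.6] [ 0.5602 -0.0161  0.135 ]
top plunger_top 0.83 [263.3 190.9] [ 0.5647 -0.0222  0.135 ]
7.5 [ 0.4759 -0.1386  0.2282] [ 0.9656 -0.2601 -0.0015] [-0.2601 -0.9656 -0.0003] [-0.0014  0.0007 -1.    ] 0.0726 -0.00010939035025868539 [-0.5697  0.5016  0.637 ]
```

>>> {"fn": "drive_tool", "kwargs": {"increments": [[[0.34, -0.92, 0], 0, -1], [[0.34, -0.92, 0], 0, -1], [[0.34, -0.92, 0], 0, -1], [[0.34, -0.92, 0], 0, -1], [[0.34, -0.92, 0], 0, -1], [[0, 0, 0.25], 0, -1], [[0, 0, 0.25], 0, -1], [[0, 0, 0], 0, -1], [[0, 0, 0], 0, -1]]}}

```text
time: 8.4
eef_pos: [0.5605, -0.0195, 0.2134]
tcp_rot: [3.114, -0.414, -0.002]
force: [-0.0, 0.7, 0.5]
grip_width: -0.0001
grip_force: 0.0
```

```bash
python3 look.py 6 pin_tip plunger_top
python3 -c "
import cv2,numpy as np
a=cv2.imread('pics/scene6.png')[160:280,200:350];b=cv2.imread('pics/top6.png')[150:270,220:370];cv2.imwrite('pics/c6.png',cv2.resize(np.hstack([a,b]),None,fx=2.6,fy=2.6))"
```

```text
scene pin_tip 0.52 [287.2 221.7] [ 0.5356 -0.0843  0.066 ]
scene plunger_top 0.67 [262.3 210.9] [ 0.5569 -0.017   0.135 ]
top pin_tip 0.61 [286.5 207.9] [ 0.535  -0.0811  0.066 ]
top plunger_top 0.64 [263.3 193.5] [ 0.5583 -0.0224  0.135 ]
8.7 [ 0.5613 -0.0191  0.2143] [ 0.9654 -0.2606  0.0007] [-0.2606 -0.9654  0.    ] [ 0.0007 -0.0002 -1.    ] 0.0726 0.00033457522340280254 [ 0.358   0.1569 -1.2286]
```

View pics/c6.png

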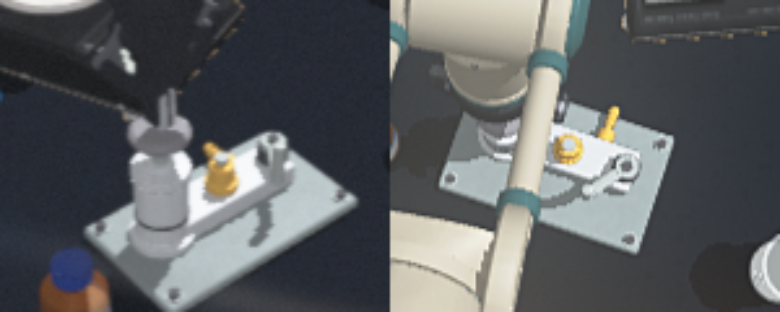

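The fingertips are over the grey head and the lever is closed. First stroke, slowly.

>>> {"fn": "drive_tool", "kwargs": {"increments": [[[0, 0, 0.1], 0, -1], [[0, 0, 0.1], 0, -1], [[0, 0, 0.1], 0, -1], [[0, 0, 0.1], 0, -1], [[0, 0, 0.1], 0, -1], [[0, 0, 0.1], 0, -1], [[0, 0, 0.1], 0, -1], [[0, 0, 0.1], 0, -1], [[0, 0, 0], 0, -1]]}}

```text
time: 9.6
eef_pos: [0.5613, -0.0188, 0.1909]
tcp_rot: [3.114, -0.412, 0.001]
force: [-2.5, -0.6, 9.7]
grip_width: -0.0004
grip_force: 5.1
```

>>> {"fn": "drive_tool", "kwargs": {"increments": [[[0, 0, 0.1], 0, -1], [[0, 0, 0.07], 0, -1], [[0, 0, 0], 0, -1]]}}

```text
time: 9.9
eef_pos: [0.5613, -0.0188, 0.1863]
tcp_rot: [3.114, -0.412, 0.002]
force: [-3.1, -0.2, 12.8]
grip_width: 0.0002
grip_force: 6.2
```

>>> {"fn": "drive_tool", "kwargs": {"increments": [[[0, 0, 0.08], 0, -1], [[0, 0, 0.05], 0, -1], [[0, 0, 0], 0, -1]]}}

```text
time: 10.2
eef_pos: [0.5613, -0.0188, 0.1858]
tcp_rot: [3.114, -0.411, 0.004]
force: [-8.6, 1.2, 29.7]
grip_width: 0.0001
grip_force: 15.1
```

The bottom stop is at TCP z 0.186. Now full up-down strokes.

>>> {"fn": "drive_tool", "kwargs": {"increments": [[[0, 0, -0.2], 0, -1], [[0, 0, -0.2], 0, -1], [[0, 0, -0.2], 0, -1], [[0, 0, -0.2], 0, -1], [[0, 0, -0.2], 0, -1], [[0, 0, 0], 0, -1], [[0, 0, 0], 0, -1], [[0, 0, 0.1], 0, -1], [[0, 0, 0.1], 0, -1], [[0, 0, 0.1], 0, -1], [[0, 0, 0.1], 0, -1], [[0, 0, 0.1], 0, -1], [[0, 0, 0.1], 0, -1], [[0, 0, 0.1], 0, -1], [[0, 0, 0.1], 0, -1], [[0, 0, 0.1], 0, -1], [[0, 0, 0.07], 0, -1], [[0, 0, 0], 0, -1]]}}

```text
time: 12.0
eef_pos: [0.5612, -0.0187, 0.1859]
tcp_rot: [3.114, -0.412, 0.003]
force: [-7.1, 0.4, 28.0]
grip_width: 0.0003
grip_force: 13.5
```

>>> {"fn": "drive_tool", "kwargs": {"increments": [[[0, 0, -0.2], 0, -1], [[0, 0, -0.2], 0, -1], [[0, 0, -0.2], 0, -1], [[0, 0, -0.2], 0, -1], [[0, 0, -0.2], 0, -1], [[0, 0, 0], 0, -1], [[0, 0, 0], 0, -1], [[0, 0, 0.1], 0, -1], [[0, 0, 0.1], 0, -1], [[0, 0, 0.1], 0, -1], [[0, 0, 0.1], 0, -1], [[0, 0, 0.1], 0, -1], [[0, 0, 0.1], 0, -1], [[0, 0, 0.1], 0, -1], [[0, 0, 0.1], 0, -1], [[0, 0, 0.1], 0, -1], [[0, 0, 0.1], 0, -1], [[0, 0, 0], 0, -1]]}}

```text
time: 13.8
eef_pos: [0.5611, -0.0187, 0.1859]
tcp_rot: [3.114, -0.412, 0.003]
force: [-7.7, -0.1, 26.7]
grip_width: -0.0
grip_force: 13.4
```

```bash
python3 look.py 7 pin_tip indicator_pin
python3 -c "
import cv2,numpy as np
a=cv2.imread('pics/scene7.png')[180:260,230:330];cv2.imwrite('pics/c7.png',cv2.resize(a,None,fx=7,fy=7,interpolation=cv2.INTER_CUBIC))"
```

```text
scene pin_tip 0.59 [285.5 212.8] [ 0.5563 -0.1093  0.066 ]
scene indicator_pin 0.62 [284.6 213.3] [ 0.5609 -0.1127  0.06  ]
top pin_tip 0.37 [287.2 204.1] [ 0.545  -0.0827  0.066 ]
top indicator_pin 0.59 [289.8 203.7] [ 0.5472 -0.0896  0.06  ]
14.1 [ 0.5611 -0.0187  0.1859] [ 0.9657 -0.2598  0.0022] [-0.2598 -0.9657  0.0001] [ 0.0021 -0.0007 -1.    ] 0.0726 -3.529162040004188e-05 [-7.5398  0.3753 26.7807]
```

View pics/c7.png

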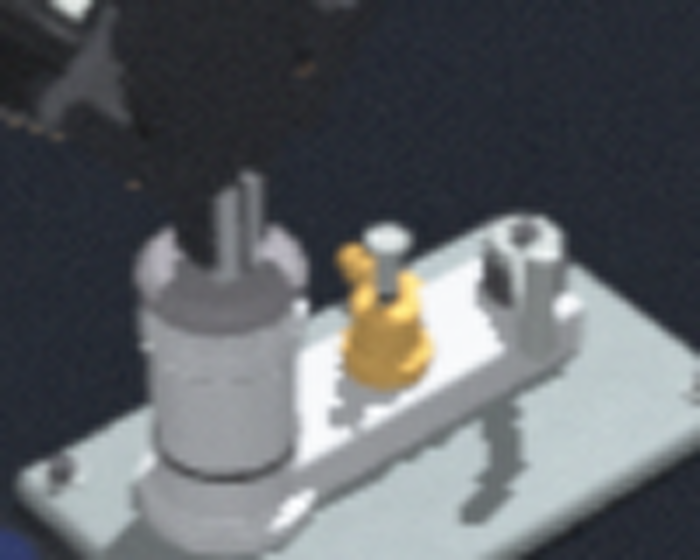

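The pin is well out, with its button at crop (388,238), i.e. image (285.4,214). One more stroke will show whether it still rises.

>>> {"fn": "drive_tool", "kwargs": {"increments": [[[0, 0, -0.2], 0, -1], [[0, 0, -0.2], 0, -1], [[0, 0, -0.2], 0, -1], [[0, 0, -0.2], 0, -1], [[0, 0, -0.2], 0, -1], [[0, 0, 0], 0, -1], [[0, 0, 0], 0, -1], [[0, 0, 0.1], 0, -1], [[0, 0, 0.1], 0, -1], [[0, 0, 0.1], 0, -1], [[0, 0, 0.1], 0, -1], [[0, 0, 0.1], 0, -1], [[0, 0, 0.1], 0, -1], [[0, 0, 0.1], 0, -1], [[0, 0, 0.1], 0, -1], [[0, 0, 0.1], 0, -1], [[0, 0, 0.1], 0, -1], [[0, 0, 0], 0, -1]]}}

```text
time: 15.9
eef_pos: [0.5612, -0.0187, 0.1859]
tcp_rot: [3.114, -0.412, 0.003]
force: [-7.5, 1.0, 27.1]
grip_width: -0.0002
grip_force: 13.4
```

```bash
python3 look.py 8 pin_tip indicator_pin
python3 -c "
import cv2,numpy as np
r=lambda i:cv2.resize(cv2.imread(f'pics/scene{i}.png')[200:250,265:305],None,fx=9,fy=9,interpolation=cv2.INTER_CUBIC)
cv2.imwrite('pics/c8.png',np.hstack([r(7),r(8)]))"
```

```text
scene pin_tip 0.6 [285.4 212.9] [ 0.5563 -0.1089  0.066 ]
scene indicator_pin 0.54 [286.3 212.4] [ 0.5593 -0.1177  0.06  ]
top pin_tip 0.55 [289.8 205.9] [ 0.5404 -0.0895  0.066 ]
top indicator_pin 0.57 [286.9 207.2] [ 0.5378 -0.0822  0.06  ]
16.2 [ 0.5612 -0.0187  0.1859] [ 0.9657 -0.2598  0.0023] [-0.2598 -0.9657  0.    ] [ 0.0022 -0.0006 -1.    ] 0.0726 0.00011778647275329753 [-7.1907  1.0434 26.8263]
```

View pics/c8.png

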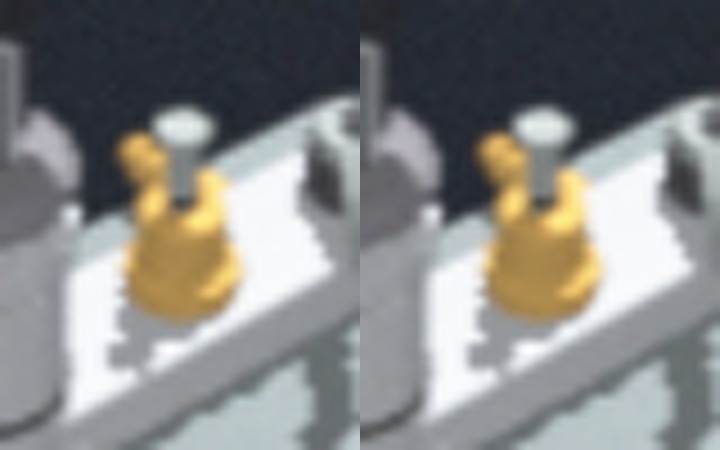

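The button and dark ring are identical before and after the fourth stroke, at row ~214 (up ~6.6 px, about 20 mm). So the pin is at its stop. I'll rise clear and check.

>>> {"fn": "drive_tool", "kwargs": {"increments": [[[0, 0, -0.2], 0, -1], [[0, 0, -0.2], 0, -1], [[0, 0, -0.2], 0, -1], [[0, 0, -0.2], 0, -1], [[0, 0, -0.3], 0, -1], [[0, 0, -0.6], 0, -1], [[0, 0, -1], 0, -1], [[0, 0, -1], 0, -1], [[0, 0, -1], 0, -1], [[0, 0, 0], 0, -1], [[0, 0, 0], 0, -1], [[0, 0, 0], 0, -1]]}}

```text
time: 17.4
eef_pos: [0.5606, -0.0186, 0.3213]
tcp_rot: [3.114, -0.412, -0.005]
force: [-0.3, -0.3, 0.2]
grip_width: 0.0002
grip_force: 0.0
```

```bash
python3 look.py 9 pin_tip plunger_top vent_post_top beaker reagent_bottle
python3 -c "
import cv2
a=cv2.imread('pics/scene9.png')[160:310,200:400];cv2.imwrite('pics/c9.png',cv2.resize(a,None,fx=4,fy=4))"
```

```text
scene pin_tip 0.5 [284.2 215.4] [ 0.5537 -0.0996  0.066 ]
scene plunger_top 0.61 [262.  210.2] [ 0.5588 -0.0186  0.135 ]
scene vent_post_top 0.7 [308.4 213.6] [ 0.4956 -0.1111  0.09  ]
scene beaker 0.81 [366.3 209.9] [ 0.4278 -0.303   0.    ]
scene reagent_bottle 0.86 [232.  299.5] [ 0.5388  0.1257 -0.    ]
top pin_tip 0.43 [288.8 204.9] [ 0.543  -0.0869  0.066 ]
top plunger_top 0.69 [264.  193.3] [ 0.5588 -0.0241  0.135 ]
top vent_post_top 0.7 [294.6 223.2] [ 0.4926 -0.1018  0.09  ]
top beaker 0.8 [366.8 253. ] [ 0.4272 -0.3018  0.    ]
top reagent_bottle 0.96 [212.1 206.2] [0.5454 0.1215 0.    ]
18.0 [ 0.5613 -0.0187  0.3228] [ 0.9656 -0.2601  0.0001] [-0.2601 -0.9656  0.0001] [ 0.0001 -0.0001 -1.    ] 0.0726 9.816032427254089e-05 [0.1196 0.1242 0.8773]
```

View pics/c9.png

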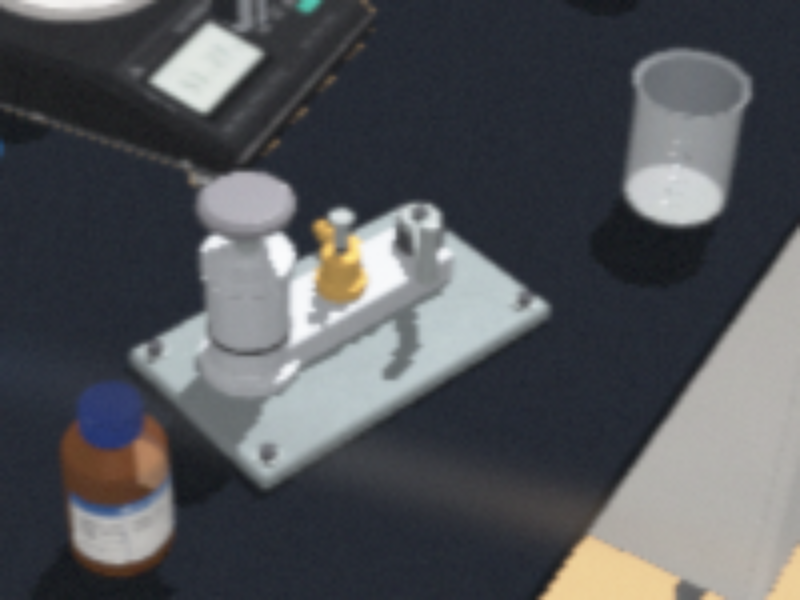

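The plunger is back up, with its head at (261,210). The pin is out at (285,214), the lever is closed, the beaker and bottle haven't moved, and the robot is clear.

```bash
python3 -c "
from workcell import ctrl
print(ctrl.sign_off())"
```

```text
the job is handed in; nothing more can be done
None
```

The job is handed in: vent lever pushed to its closed stop, four full strokes until the indicator pin stopped rising, plunger fully back up, beaker and bottle where they stood, done at about 18 s of the 48 s allowed.

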